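Snap the lens bezel back into the cave lamp

ROBOT

A 6-joint arm with a two-finger parallel gripper is mounted at the origin on the work surface. World frame = base frame: x ahead of the robot, y to its left, z up, the work surface at z = 0. Lengths are in m, angles in rad, forces in N, time in s.
With the tool pointing down it reaches from about 0.325 to 0.775 m from the base axis. Payload 5.5 kg.
Tool frame: the origin (TCP) lies at the very end of the fingers, on their centre line; the grasp point (between the pads) lies 19 mm behind it; y points along the fingers, z is the direction in which the jaws open and shut, and the axes are right-handed (so a half turn about y gives the same grasp; the last joint's range is limited). The gripper opens to 85 mm and grips with 20 to 120 N. Pads are 22 mm wide; open, the fingers measure 114 mm over their backs; the gripper's body (76 mm by 85 mm) begins 54 mm behind the grasp point. The pads swing forward as they close: fully open they stand 13 mm farther back than shut.
Start: joints at [-1.309, 0.091, 1.231, -0, 1.82, -0.057], TCP at [0.188, -0.57, 0.231] pointing down, gripper open.
Joint ranges: [-2.87, 2.87], [-0.86, 2.18], [0.17, 2.46], [-1.51, 4.65], [0.06, 2.69], [-2.65, 2.65]. Speed limits (rad/s): [2.57, 2.57, 3.01, 3.14, 3.14, 3.14].

INTERFACE

Orientations are given as a rotation vector (axis times angle).
In Python, from cell import ctrl gives the robot as it stands.
- The arm moves only by the tool apply_moves, never from a script. Its argument "steps" is one flat list of numbers, 5 for each row, row after row: the shift along the tool's x, y, z in mm, then the turn about the tool's y in rad, then the closure, from 0 (fully open) to 1 (shut). A call has 1 to 20 rows; each row shifts and turns the pose as measured when the row begins, along the tool's axes as they then stand; what a row does not reach is not made up. A row lasts 1/10 s, in which the tool goes at most 50 mm and 8.59 degrees, less where a joint would pass 70% of its speed; a pose out of reach is approached as far as the arm can. A call with a gripper value outside its range is refused whole. The fingers move at their own pace and stop on an object; the grip force is fixed at half the most. Time passes only in rows, so rows that do not move let the fingers close. It gives the time, the measured TCP pose, the force and the opening at its end, in the units of the state.
- ctrl.get_state(): the state, without advancing time (a new reading comes with each control period).
- ctrl.camera(name): name is "scene" or "top"; returns a dict with "frame" (480x640x3 uint8, red, green, blue), "fov_y" (degrees; the focal length in pixels is half the picture's height over the tangent of half this angle, whatever the lens; pixels are square), "cx", "cy" (the principal point, pixels), "D" ([k1, k2, p1, p2, k3] as OpenCV has them; the pictures are not rectified), "R" (3x3) and "t" (3): a world point X has camera coordinates R X + t. Camera axes: x right, y down, z forward; pixel columns grow to the right and rows downward; lengths in m; the calibration is good to about 2 mm. A picture is of the moment at which its call begins. There is no depth.
- ctrl.job_done(): hands the job in, once; it reports no verdict.
The state is a dict: "clock": time; "qpos": joint angles; "qd": joint speeds; "tau": joint torques, N m; "tcp_pos": TCP position; "ee_rot": TCP orientation; "force": force on the tool from outside, world axes, zero at the start; "torque": the same for the moment, N m; "grip_width": opening from 0.0 (shut) to 1.0 (fully open).
Only numpy, scipy, OpenCV 4.12 (cv2) and the standard library are available. Lean on these libraries where they do the work, as an engineer would, in place of code of your own. Each camera call takes 0.05 s, during which the arm holds its last target.

TASK

The cave lamp has been washed and its lens bezel must go back in: lay the bezel skirt-down in the lamp's open mouth so that it rests on the catches and let go of it, then take the wooden-handled pusher and press the bezel slowly straight down until it snaps fully home, flat on the rim, and hold a steady push of about 18 N there for half a second so that its seal beds in. Use only the pusher for pressing, and never push harder than 30 N, or the lens cracks. Finally stand the pusher back upright in the middle of its cork mat and leave the other things where they are.

Things in the scene. Friction and masses are not known exactly. Their poses are not given: they have to be found in the camera images.
- lamp_mouth (a point): centre of the lamp's open mouth, in the plane of its rim, 55 mm above the table; z up. The rim is a flat ring, 40 mm inside, 54 mm outside; recess 20 mm deep. Four sprung steel ball catches stand into it, centres 5 mm below the rim, tips on a 34.6 mm circle. Pushing the bezel past them takes about 8 to 15 N in all, then gives way suddenly onto the hard rim: press at about 10 mm/s.
- lamp: lamp head, dark finned metal, 63 mm across, fixed face-up on a round wooden block 100 mm across and 15 mm high; origin at the centre of the block's underside, on the axis of the mouth; a rubber cable stub points to its +x. It is rigid and does not give.
- bezel: black round lens bezel, 18 mm high, 40 g, origin at the centre of its skirt's underside, z up. Cone 30 to 38 mm across (4 mm), bead 38, neck 34 (to 12 mm), flange 46 mm across from 12 to 18 mm height, gripped across the flange. Starts skirt-down on the table. Laid on the catches, level or a little cocked, its flange stands about 6 to 7 mm above the rim; home, it lies on the rim (origin 12 mm below the rim plane).
- pusher: hand pusher standing upright on the cork mat, 80 mm high, 120 g: flat round black foot 36 mm across and 14 mm high, then a plain round wooden handle 28 mm across from 14 to 80 mm height. Origin at the centre of the foot's underside, z up along the handle.
- cork_mat: round cork mat 100 mm across and 4 mm thick, fixed to the table; origin at the centre of its underside. The pusher belongs on it.
- mug: bystander, not to be disturbed: white enamel mug, 80 mm across, 80 mm high, handle to its +y; origin at its underside
- matchbox: bystander, not to be disturbed: plain cardboard matchbox 55 x 36 x 16 mm; origin at its underside
- soap: bystander, not to be disturbed: white bar of soap 70 x 42 x 22 mm; origin at its underside
- jar_lid: bystander, not to be disturbed: brass-coloured jar lid, a plain disc 68 mm across and 13 mm thick (not the bezel, which is smaller and stepped); origin at its underside
- spray_can: bystander, not to be disturbed: aluminium can 52 mm across, 100 mm high; origin at its underside
- wash_bottle: bystander, not to be disturbed: white plastic bottle 60 mm across, 120 mm high; origin at its underside
- spoon: bystander, not to be disturbed: metal spoon lying flat; origin at its underside
Mind the look-alikes: they are no part of the job. Several things look just like the bezel: the one meant starts farthest to the robot's right. What is shaped like the lamp but green is not meant.

How it is judged:
On the way, in this order (a step that is already met when the one before it is completed fails the run):
1. the bezel lies skirt-down in the lamp's mouth on the catches, not yet pressed home, and is let go (horizontal distance between bezel and lamp_mouth below 0.005 m and z of bezel in the frame of lamp_mouth between -0.01 and -0.002 m and angle between bezel's own z axis and vertical below 0.3 rad and contact force between the fingers and bezel below 0.1 N), for 0.2 s.
2. the bezel is fully home and the pusher keeps pressing on it steadily with 13 to 23 N (z of bezel in the frame of lamp_mouth below -0.0105 m and horizontal distance between bezel and lamp_mouth below 0.003 m and angle between bezel's own z axis and vertical below 0.06 rad and contact force between pusher and bezel between 13 and 23 N), for 0.3 s.
At the end, for the whole second after the job is handed in: the bezel is snapped home in the lamp (flange within 1.5 mm of the rim, within 3 mm of centre, within 0.06 rad of level) and the pusher stands upright (within 0.1 rad) and at rest on the cork mat, its axis within 30 mm of the mat's centre (z of bezel in the frame of lamp_mouth below -0.0105 m and horizontal distance between bezel and lamp_mouth below 0.003 m and angle between bezel's own z axis and vertical below 0.06 rad and horizontal distance between pusher and cork_mat below 0.03 m and z of pusher in the frame of cork_mat between 0.001 and 0.008 m and angle between pusher's own z axis and vertical below 0.1 rad and linear speed of each of pusher, bezel below 0.02 m/s); the robot touches nothing.
It fails at once if the pusher presses on the bezel with more than 35 N (contact force between pusher and bezel above 35 N).
It fails at once if the bezel is pressed past the catches with the fingers instead of the pusher (contact force between the fingers and bezel above 0.5 N and horizontal distance between bezel and lamp_mouth below 0.01 m and z of bezel in the frame of lamp_mouth below -0.01 m).
It fails at once if a bystander is pushed more than 30 mm or knocked over (distance of any of mug, matchbox, soap, jar_lid, spray_can, wash_bottle, spoon from where it was at the start of the episode above 0.03 m or angle between any of mug, spray_can, wash_bottle's own z axis and vertical above 0.5 rad).
It also fails if it takes over 67 s, if anything falls off the work surface, if the arm or the gripper's body presses on something with over 40 N, if the wrist force passes 120 N, or if a joint passes its speed limit or range.

## Working session

There is one attempt and no reset: what is moved stays moved. The work goes in short steps, Python scripts to look and compute and a tool call to move; the robot and the scene stay as the last step left them, time stands still between calls to the robot, and variables do not carry over. Pictures are saved under pics/ and viewed, and the job is handed in when it is done.

Besides the shell and the picture viewer there is one more tool, called after "Request:" by a JSON object that holds its "fn" and its "kwargs". apply_moves: Moves the arm, as the interface text tells. Its arguments: {"type":"object","properties":{"steps":{"type":"array","items":{"type":"number"}}},"required":["steps"]}

```bash
ls; mkdir -p pics
python3 - <<'E'
from cell import ctrl
import cv2
s=ctrl.get_state(); print(s)
for n in("scene","top"):
    c=ctrl.camera(n); cv2.imwrite(f"pics/{n}0.png",c["frame"][:,:,::-1]); print({k:v for k,v in c.items() if k!="frame"})
E
```

```text
pics
{'clock': 0.0, 'qpos': array([-1.30871712e+00,  9.18545611e-02,  1.23192481e+00,  1.02412935e-05,
        1.81983969e+00, -5.66904905e-02]), 'qd': array([-1.91686601e-03, -5.31635896e-05,  4.93602489e-04, -1.61468887e-03,
       -3.09793749e-04,  7.22416893e-04]), 'tau': array([-7.30145402e-04, -4.58734381e+01, -4.18029606e+01, -2.96436783e-04,
        1.14699290e-02, -1.15971753e-05]), 'tcp_pos': array([ 0.18796609, -0.5694727 ,  0.23013149]), 'ee_rot': array([-0.32962642,  2.05137334, -2.04718739]), 'force': array([-0.05950761,  0.2279586 ,  0.09585693]), 'torque': array([-0.01203289, -0.02903573,  0.02822799]), 'grip_width': 1.0035780823398646}
{'fov_y': 42.298035606974686, 'cx': 332.743249360258, 'cy': 238.88248470189626, 'D': array([-0.03222388,  0.        ,  0.        ,  0.        ,  0.        ]), 'R': array([[-0.47886954,  0.87778068,  0.01360314],
       [ 0.61557319,  0.34679035, -0.70767655],
       [-0.62590224, -0.33051101, -0.70640559]]), 't': array([ 0.22031631, -0.29053043,  1.58026256])}
{'fov_y': 53.17716091209341, 'cx': 322.5143854019226, 'cy': 231.27696400096983, 'D': array([-0.09976277,  0.        ,  0.        ,  0.        ,  0.        ]), 'R': array([[ 0.03367709, -0.99942902, -0.00273801],
       [-0.97939696, -0.03245604, -0.19931936],
       [ 0.19911668,  0.00939409, -0.97993076]]), 't': array([0.04030685, 0.52708749, 1.11819833])}
```

View pics/scene0.png

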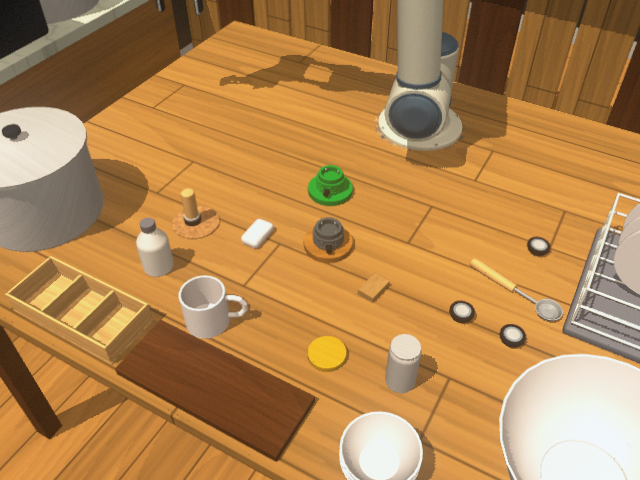

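View pics/top0.png

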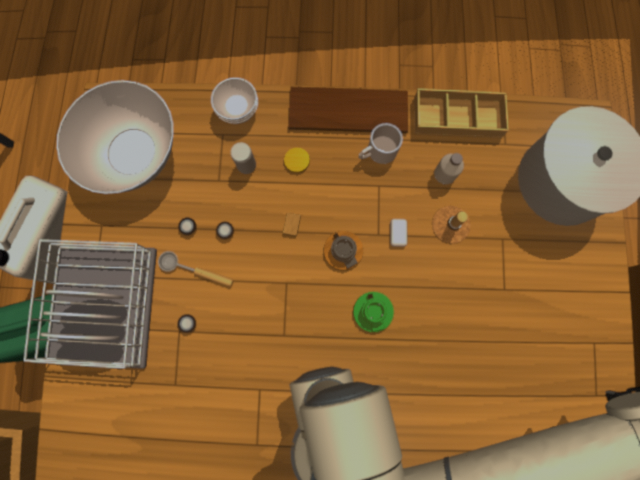

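The top view's right is the robot's right (−y). Three bezel-like discs appear in it at (187,227), (225,231) and (187,324). The dark lamp is at (343,250), the green look-alike at (374,312) and the pusher at (455,222). Next I'll measure these.

```bash
cat > h.py <<'E'
from cell import ctrl
import numpy as np, cv2
def K(c):
    f=240/np.tan(np.radians(c["fov_y"]/2)); return np.array([[f,0,c["cx"]],[0,f,c["cy"]],[0,0,1.]])
def ray(c,p):
    q=cv2.undistortPoints(np.array([[p]],float),K(c),c["D"])[0,0]
    R=c["R"]; return -R.T@c["t"], R.T@np.array([q[0],q[1],1])
def plane(c,p,z):
    o,d=ray(c,p); return o+d*(z-o[2])/d[2]
def proj(c,X):
    return cv2.projectPoints(np.array([X],float).reshape(-1,1,3),cv2.Rodrigues(c["R"])[0],c["t"],K(c),c["D"])[0][:,0]
def tri(c1,p1,c2,p2):
    o1,d1=ray(c1,p1);o2,d2=ray(c2,p2)
    s=np.linalg.lstsq(np.c_[d1,-d2],o2-o1,rcond=None)[0]
    a=o1+d1*s[0];b=o2+d2*s[1];return (a+b)/2,np.linalg.norm(a-b)
def crop(c,x,y,w,h,s,name):
    cv2.imwrite("pics/"+name,cv2.resize(c["frame"][y:y+h,x:x+w,::-1],None,fx=s,fy=s,interpolation=cv2.INTER_CUBIC))
def tocall(s,X):  # world point -> shift in tool axes mm
    R=cv2.Rodrigues(s["ee_rot"])[0]; return R.T@(np.array(X)-s["tcp_pos"])*1000
E
python3 - <<'E'
from h import *
t=ctrl.camera("top"); s=ctrl.camera("scene")
for p in [(187,227),(225,231),(187,324)]: print(p,plane(t,p,.018))
for p in [(461,311),(512,335),(539,246)]: print('s',p,plane(s,p,.018))
print('lamp',plane(t,(344,249),.055),plane(s,(328,228),.055))
print(cv2.Rodrigues(ctrl.get_state()["ee_rot"])[0].round(3))
crop(t,160,190,100,75,8,"b_top.png"); crop(s,430,230,133,120,5,"b_sc.png")
crop(t,310,210,80,75,8,"l_top.png"); crop(s,290,200,80,75,8,"l_sc.png")
crop(t,425,190,66,66,8,"p_top.png"); crop(s,160,170,70,75,8,"p_sc.png")
import numpy as np
a=[cv2.imread("pics/"+n) for n in("b_top.png","l_top.png","l_sc.png","p_top.png","p_sc.png","b_sc.png")]
def fit(i):return cv2.resize(i[:600,:], (400,int(400*i.shape[0]/i.shape[1])))
E
```

```text
(187, 227) [0.53226143 0.40326169 0.018     ]
(225, 231) [0.52512692 0.30480272 0.018     ]
(187, 324) [0.28966165 0.38256008 0.018     ]
s (461, 311) [0.53383199 0.30703845 0.018     ]
s (512, 335) [0.54079928 0.40547847 0.018     ]
s (539, 246) [0.29779244 0.3875064  0.018     ]
lamp [0.48302526 0.00440787 0.055     ] [0.49573698 0.00790183 0.055     ]
[[-0.95  -0.     0.313]
 [-0.313  0.001 -0.95 ]
 [-0.    -1.    -0.001]]
```

View pics/b_top.png

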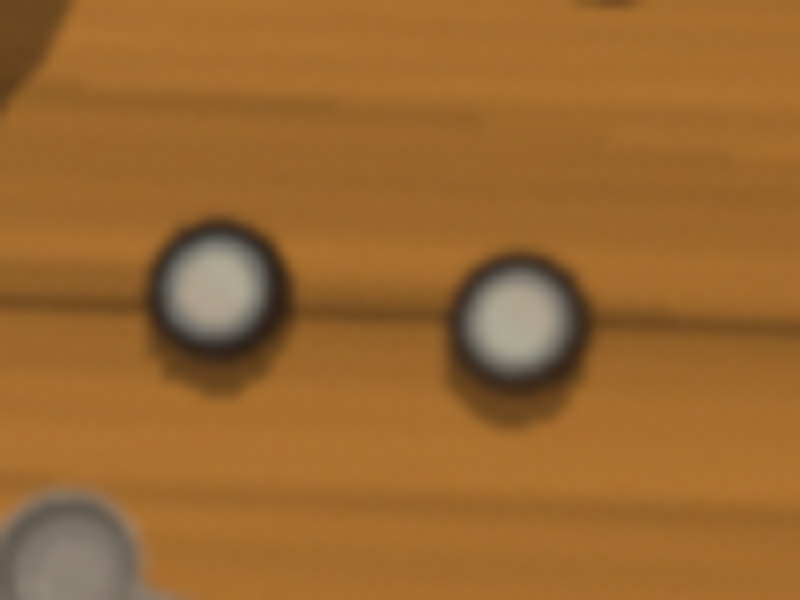

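View pics/b_sc.png

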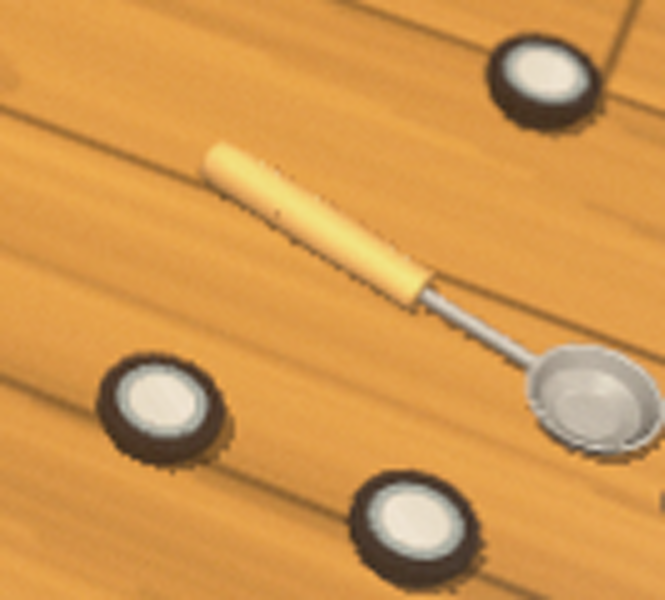

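View pics/l_top.png

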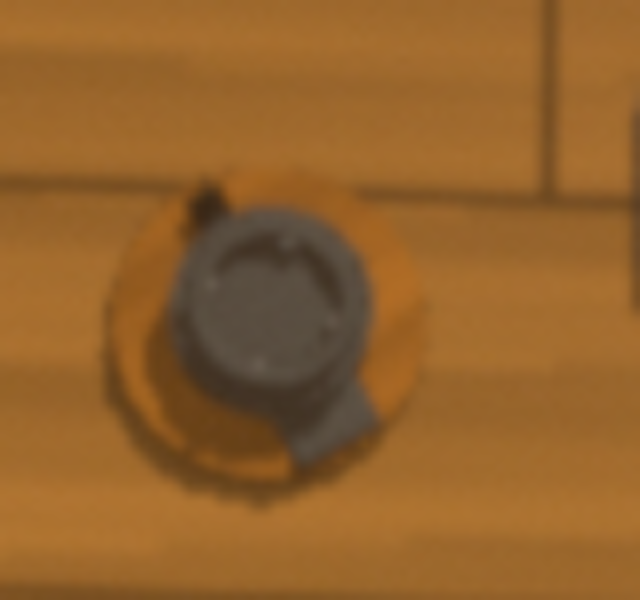

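View pics/l_sc.png

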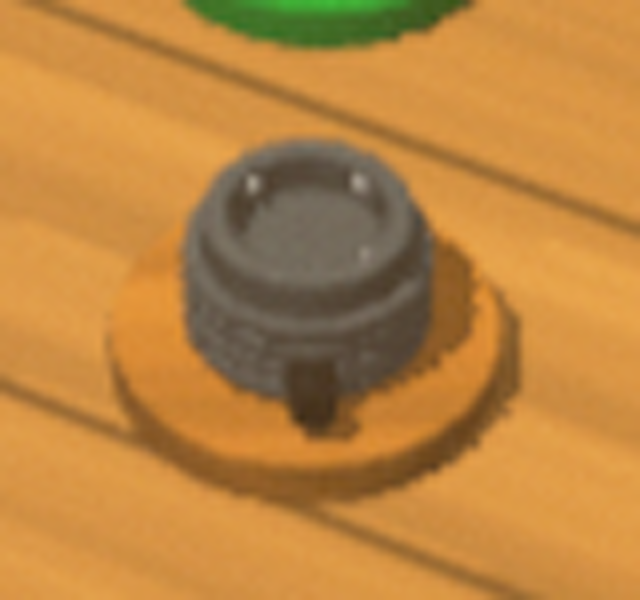

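View pics/p_top.png

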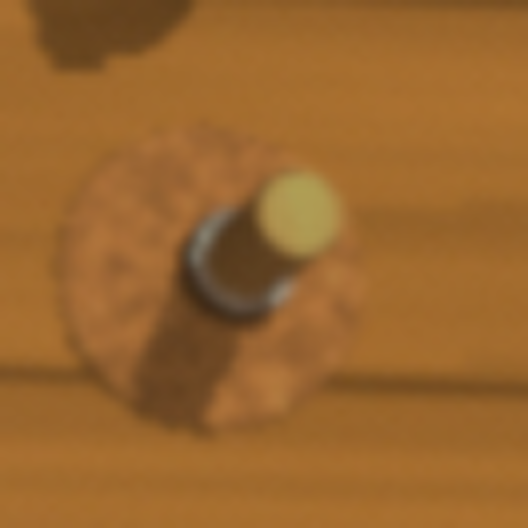

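View pics/p_sc.png

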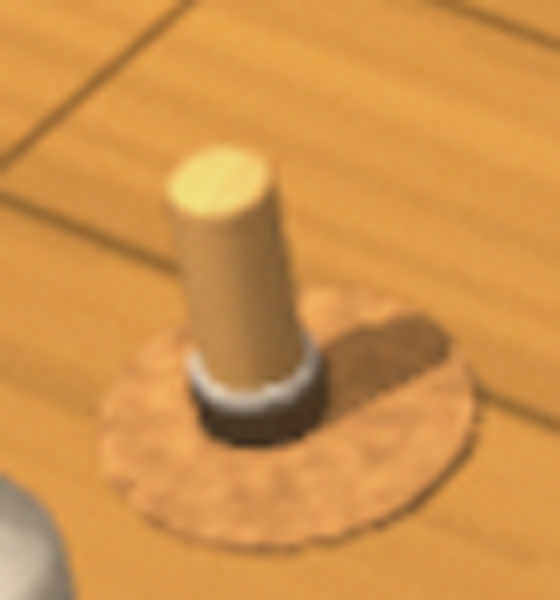

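Only one disc fits the description. The top-view candidates give (187,227) at y=0.40, (187,324) at y=0.38 and (225,231) at y=0.305, so (225,231) is farthest right, and the crop shows it as black and stepped with a lens. Now the precise centroids.

```bash
cat > m.py <<'E'
from h import *
t=ctrl.camera("top"); s=ctrl.camera("scene")
def blob(c,box,f,name=None):
    x,y,w,h=box; im=c["frame"][y:y+h,x:x+w]; hsv=cv2.cvtColor(im,cv2.COLOR_RGB2HSV).astype(int)
    m=f(hsv).astype(np.uint8)
    n,l,st,ce=cv2.connectedComponentsWithStats(m); i=1+st[1:,4].argmax()
    cnt=max(cv2.findContours((l==i).astype(np.uint8),0,cv2.CHAIN_APPROX_NONE)[0],key=cv2.contourArea)
    return ce[i]+[x,y],st[i,4],st[i,:4]+[x,y,0,0],cnt+[x,y]
lens=lambda q:(q[...,1]<90)&(q[...,2]>110)
if __name__=="__main__":
    pt,a,b,_=blob(t,(205,210,40,40),lens); ps,a2,b2,_=blob(s,(440,290,42,42),lens)
    print('bezel',pt,a,b,ps,a2,b2,plane(t,pt,.018),plane(s,ps,.018),tri(t,pt,s,ps))
    lt=np.array([343.6,247.4]);ls=np.array([328.1,226.8])
    print('lamp',plane(t,lt,.05),plane(s,ls,.05),tri(t,lt,s,ls))
    wood=lambda q:(q[...,1]>100)&(q[...,2]>120)&(q[...,0]>22)
    for z in (1,):
        pt,a,b,_=blob(t,(445,200,35,30),lambda q:(q[...,0]>21)&(q[...,2]>135)); ps,a2,b2,_=blob(s,(175,180,30,30),lambda q:(q[...,0]>19)&(q[...,2]>215))
        print('pusher',pt,a,b,ps,a2,b2,plane(t,pt,.084),plane(s,ps,.084),tri(t,pt,s,ps))
    for p in[(455,222),(463,216)]:
        print(cv2.cvtColor(t["frame"],cv2.COLOR_RGB2HSV)[p[1],p[0]])
E
python3 m.py
```

```text
bezel [224.10377358 229.63207547] 106 [219 224  12  12] [461.94761905 309.67619048] 210 [453 303  19  15] [0.5285785  0.30735389 0.018     ] [0.53006272 0.30748257 0.018     ] (array([0.52889238, 0.3074678 , 0.01669413]), np.float64(0.00035916144846621575))
lamp [0.48776886 0.00529438 0.05      ] [0.48805867 0.00393375 0.05      ] (array([0.48801484, 0.00467563, 0.05017302]), np.float64(0.001359108062623391))
pusher [462.32608696 215.73913043] 46 [459 212   7   9] [186.33802817 192.33802817] 71 [181 189  12   8] [ 0.56856472 -0.27816481  0.084     ] [ 0.57204819 -0.27824504  0.084     ] (array([ 0.56963917, -0.27968398,  0.08129372]), np.float64(0.0015666350895678965))
[ 16 169  89]
[ 24 133 175]
```

Request:
{"fn": "apply_moves", "kwargs": {"steps": [-30,0,-36,0,0,-30,0,-36,0,0,-30,0,-36,0,0,-30,0,-36,0,0,-30,0,-36,0,0,-30,0,-36,0,0,-30,0,-36,0,0,-30,0,-36,0,0,-30,0,-36,0,0,-30,0,-36,0,0,-30,0,-36,0,0,-30,0,-36,0,0,-30,0,-36,0,0,-30,0,-36,0,0,-30,0,-36,0,0]}}

```text
clock: 1.8
tcp_pos: [0.4531, 0.1044, 0.2308]
ee_rot: [-0.31, 2.056, -2.049]
force: [1.8, -1.0, 0.2]
grip_width: 1.002
```

```bash
cat > st.py <<'E'
from h import *
import sys
s=ctrl.get_state(); print(s["clock"],s["tcp_pos"].round(4),s["qpos"].round(2),s["force"].round(2),round(s["grip_width"],3)); R=cv2.Rodrigues(s["ee_rot"])[0]; print(R.round(4).tolist())
if len(sys.argv)>3: print('shift',tocall(s,[float(v) for v in sys.argv[1:4]]).round(1))
E
python3 st.py .529 .3075 .1
```

```text
1.8 [0.4531 0.1044 0.2308] [ 0.15 -0.28  1.58  0.    1.83  1.42] [ 1.81 -1.    0.18] 1.002
[[-0.9531, 0.0072, 0.3027], [-0.3026, 0.0046, -0.9531], [-0.0083, -1.0, -0.0022]]
shift [-132.7  132.3 -170.3]
```

Request:
{"fn": "apply_moves", "kwargs": {"steps": [-26,20,-34,0,0,-26,20,-34,0,0,-26,20,-34,0,0,-26,20,-34,0,0,-26,20,-34,0,0,0,0,0,0,0,0,0,0,0,0]}}

```text
clock: 2.5
tcp_pos: [0.5279, 0.3217, 0.1265]
ee_rot: [-0.318, 2.05, -2.046]
force: [-0.9, -0.1, 0.1]
grip_width: 1.001
```

```bash
python3 st.py .529 .3075 .007
python3 - <<'E'
from h import *
for n in("scene","top"):
    c=ctrl.camera(n); cv2.imwrite(f"pics/{n}1.png",c["frame"][:,:,::-1])
E
```

```text
2.5 [0.5279 0.3217 0.1265] [ 0.49  0.14  1.37 -0.    1.63  1.75] [-0.89 -0.12  0.09] 1.001
[[-0.9505, 0.0075, 0.3105], [-0.3105, 0.0031, -0.9506], [-0.0081, -1.0, -0.0006]]
shift [  4.3 119.4  13.9]
```

View pics/scene1.png

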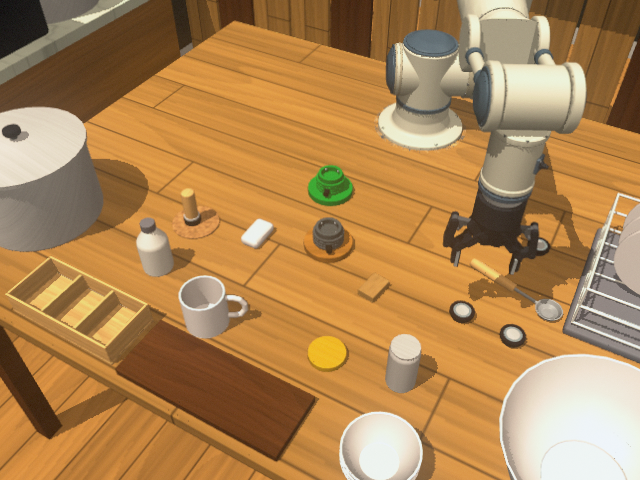

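The gripper is hanging over the bezel area, about 14 mm off along tool z. I'll correct that while descending.

Request:
{"fn": "apply_moves", "kwargs": {"steps": [2,25,7,0,0,2,25,7,0,0,0,15,0,0,0,0,0,0,0,0,0,0,0,0,0]}}

```text
clock: 3.1
tcp_pos: [0.5321, 0.303, 0.0699]
ee_rot: [-0.295, 2.052, -2.039]
force: [-0.1, 1.2, 0.6]
grip_width: 0.997
```

```bash
python3 st.py .529 .3075 .007
```

```text
3.1 [0.5321 0.303  0.0699] [ 0.46  0.13  1.47 -0.    1.51  1.72] [-0.15  1.18  0.58] 0.997
[[-0.9525, 0.0213, 0.3037], [-0.3036, 0.0096, -0.9528], [-0.0232, -0.9997, -0.0027]]
shift [ 3.1 62.8 -5.1]
```

Request:
{"fn": "apply_moves", "kwargs": {"steps": [1,10,-1,0,0,1,10,-1,0,0,1,10,-1,0,0,0,0,0,0,0]}}

```text
clock: 3.5
tcp_pos: [0.5303, 0.3064, 0.0414]
ee_rot: [-0.289, 2.052, -2.035]
force: [-0.7, -0.2, -0.4]
grip_width: 1.0
```

```bash
python3 st.py .529 .3075 .007
```

```text
3.5 [0.5303 0.3064 0.0414] [ 0.47  0.14  1.51 -0.    1.46  1.73] [-0.72 -0.2  -0.45] 1.0
[[-0.9524, 0.0265, 0.3037], [-0.3035, 0.0125, -0.9527], [-0.0291, -0.9996, -0.0039]]
shift [ 1.9 34.4 -1.3]
```

Request:
{"fn": "apply_moves", "kwargs": {"steps": [1,10,0,0,0,1,10,-1,0,0,0,9,0,0,0,0,4,0,0,0,0,0,0,0,0]}}

```text
clock: 4.0
tcp_pos: [0.5282, 0.3074, 0.0044]
ee_rot: [-0.291, 2.051, -2.035]
force: [0.1, 0.6, 1.3]
grip_width: 0.998
```

```bash
python3 st.py .529 .3075 .008
```

```text
4.0 [0.5282 0.3074 0.0044] [ 0.47  0.17  1.55 -0.    1.39  1.73] [0.11 0.6  1.28] 0.998
[[-0.9522, 0.025, 0.3044], [-0.3042, 0.0118, -0.9525], [-0.0274, -0.9996, -0.0036]]
shift [-0.9 -3.6  0.2]
```

Request:
{"fn": "apply_moves", "kwargs": {"steps": [0,-3,0,0,0,0,0,0,0,0.6,0,0,0,0,0.6,0,0,0,0,0.6,0,0,0,0,0.6,0,0,0,0,0.6]}}

```text
clock: 4.6
tcp_pos: [0.5295, 0.308, 0.0102]
ee_rot: [-0.287, 2.051, -2.033]
force: [0.3, -0.0, -0.6]
grip_width: 0.505
```

```bash
python3 st.py .529 .3075 .008
```

```text
4.6 [0.5295 0.308  0.0102] [ 0.47  0.17  1.55 -0.    1.4   1.73] [ 0.28 -0.02 -0.58] 0.505
[[-0.9522, 0.0285, 0.3043], [-0.304, 0.0135, -0.9526], [-0.0313, -0.9995, -0.0042]]
shift [0.7 2.2 0.3]
```

Request:
{"fn": "apply_moves", "kwargs": {"steps": [0,0,0,0,0.6,0,0,0,0,0.6]}}

```text
clock: 4.8
tcp_pos: [0.5294, 0.3078, 0.0099]
ee_rot: [-0.287, 2.051, -2.033]
force: [-0.0, 0.4, -0.8]
grip_width: 0.499
```

```bash
python3 st.py .529 .3075 .008;python3 - <<'E'
from h import *
c=ctrl.camera("scene"); crop(c,420,220,133,110,6,"g1.png")
E
```

```text
4.8 [0.5294 0.3078 0.0099] [ 0.47  0.17  1.55 -0.    1.4   1.73] [-0.    0.37 -0.78] 0.499
[[-0.9522, 0.0282, 0.3042], [-0.3039, 0.0133, -0.9526], [-0.0309, -0.9995, -0.0041]]
shift [0.5 1.9 0.2]
```

View pics/g1.png

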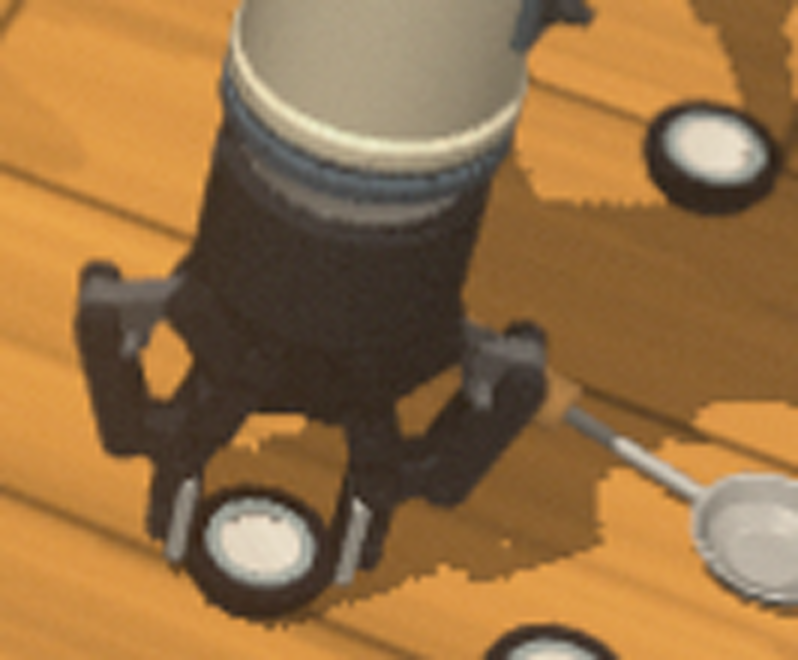

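Request:
{"fn": "apply_moves", "kwargs": {"steps": [0,0,0,0,0,0,0,0,0,0,0,0,0,0,0,0,0,0,0,0,0,0,0,-0.15,0,0,0,0,-0.15,0,0,0,0,-0.15,0,0,0,0,-0.15,0,0,0,0,-0.15,0,0,0,0,-0.15,0,0,0,0,-0.15,0,0,0,0,-0.15,0,0,0,0,-0.15,0,0,0,0,-0.15,0,0,0,0,-0.1,0,0,0,0,0,0]}}

```text
clock: 6.45
tcp_pos: [0.5294, 0.3079, 0.0099]
ee_rot: [-1.327, 0.93, -0.956]
force: [0.2, -0.3, -0.3]
grip_width: 1.0
```

```bash
python3 st.py .529 .3075 .008
python3 - <<'E'
from m import *
ps,a2,b2,_=blob(s,(440,290,42,42),lens); print(ps,a2,b2,plane(s,ps,.017))
cv2.imwrite("pics/scene2.png",s["frame"][:,:,::-1])
crop(s,420,220,133,110,6,"g2.png")
E
```

```text
6.45 [0.5294 0.3079 0.0099] [ 0.47  0.17  1.55 -0.    1.4   0.12] [ 0.24 -0.28 -0.28] 1.0
[[0.344, 0.0282, 0.9385], [-0.939, 0.0133, 0.3438], [-0.0028, -0.9995, 0.0311]]
shift [ 0.2  1.9 -0.6]
[457.40625  309.171875] 64 [454 303   7  14] [0.53219062 0.29960989 0.017     ]
```

View pics/g2.png

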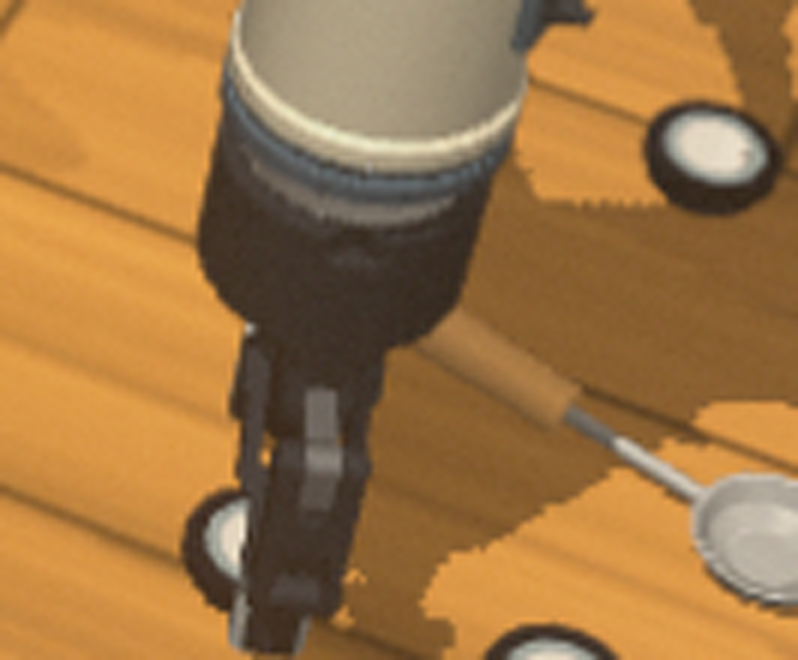

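Request:
{"fn": "apply_moves", "kwargs": {"steps": [0,2,0,0,0.6,0,0,0,0,0.6,0,0,0,0,0.6,0,0,0,0,0.6,0,0,0,0,0.6,0,0,0,0,0.6,0,0,0,0,0.6]}}

```text
clock: 7.25
tcp_pos: [0.5299, 0.3081, 0.0085]
ee_rot: [-1.323, 0.937, -0.963]
force: [-0.6, 0.3, 0.8]
grip_width: 0.501
```

```bash
python3 st.py .529 .3075 .008
```

```text
7.25 [0.5299 0.3081 0.0085] [ 0.47  0.17  1.55 -0.    1.4   0.13] [-0.6   0.26  0.79] 0.501
[[0.3348, 0.0293, 0.9418], [-0.9423, 0.0139, 0.3345], [-0.0033, -0.9995, 0.0323]]
shift [ 0.3  0.4 -1.1]
```

Request:
{"fn": "apply_moves", "kwargs": {"steps": [0,-10,0,0,0.6,0,-20,0,0,0.6,0,-20,0,0,0.6,0,-20,0,0,0.6,0,-20,0,0,0.6,0,0,0,0,0.6,0,0,0,0,0.6]}}

```text
clock: 7.95
tcp_pos: [0.526, 0.3062, 0.1023]
ee_rot: [-1.325, 0.939, -0.963]
force: [0.4, -0.3, -0.7]
grip_width: 0.499
```

```bash
python3 st.py .488 .0047 .1;python3 - <<'E'
from h import *
c=ctrl.camera("scene"); crop(c,420,160,133,110,6,"g3.png")
E
```

```text
7.95 [0.526  0.3062 0.1023] [ 0.47  0.1   1.45 -0.    1.56  0.13] [ 0.37 -0.28 -0.68] 0.499
[[0.3344, 0.0265, 0.9421], [-0.9424, 0.0124, 0.3342], [-0.0029, -0.9996, 0.0291]]
shift [ 271.5   -2.4 -136.6]
```

View pics/g3.png

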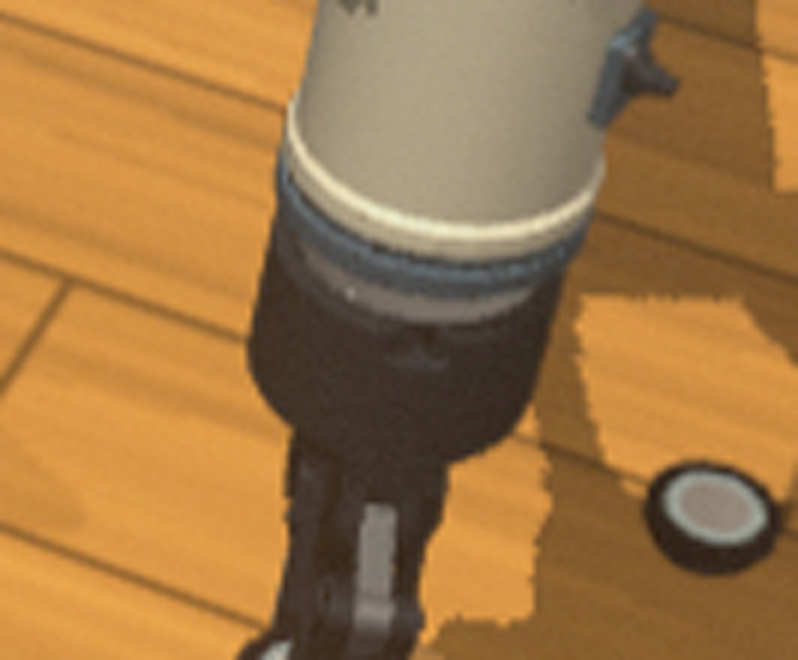

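Request:
{"fn": "apply_moves", "kwargs": {"steps": [15,0,-8,0,0.6,25,0,-12,0,0.6,25,0,-12,0,0.6,25,0,-12,0,0.6,25,0,-12,0,0.6,25,0,-12,0,0.6,25,0,-12,0,0.6,25,0,-12,0,0.6,25,0,-12,0,0.6,25,0,-12,0,0.6,12,0,-6,0,0.6,0,0,0,0,0.6,0,0,0,0,0.6]}}

```text
clock: 9.3
tcp_pos: [0.4861, 0.0179, 0.0795]
ee_rot: [-1.344, 0.956, -0.948]
force: [0.1, 0.1, 0.5]
grip_width: 0.498
```

```bash
python3 st.py .488 .0047 .08
```

```text
9.3 [0.4861 0.0179 0.0795] [-0.04 -0.2   1.78  0.01  1.56 -0.38] [0.09 0.1  0.45] 0.498
[[0.3358, 0.0005, 0.9419], [-0.9419, 0.0089, 0.3358], [-0.0083, -1.0, 0.0034]]
shift [13.1 -0.6 -2.6]
```

Request:
{"fn": "apply_moves", "kwargs": {"steps": [7,-1,-1.5,0,0.6,5,0,-1,0,0.6,0,0,0,0,0.6,0,0,0,0,0.6]}}

```text
clock: 9.7
tcp_pos: [0.4883, 0.0078, 0.0801]
ee_rot: [-1.345, 0.954, -0.944]
force: [-0.2, -0.3, -0.6]
grip_width: 0.501
```

```bash
python3 st.py .488 .0047 .08;python3 - <<'E'
from h import *
c=ctrl.camera("scene"); crop(c,270,160,120,100,6,"g4.png")
c=ctrl.camera("top"); crop(c,290,190,120,100,6,"g4t.png")
E
```

```text
9.7 [0.4883 0.0078 0.0801] [-0.06 -0.19  1.77  0.01  1.56 -0.41] [-0.23 -0.34 -0.58] 0.501
[[0.3395, -0.0001, 0.9406], [-0.9405, 0.01, 0.3395], [-0.0095, -0.9999, 0.0033]]
shift [ 2.8  0.1 -1.3]
```

View pics/g4.png

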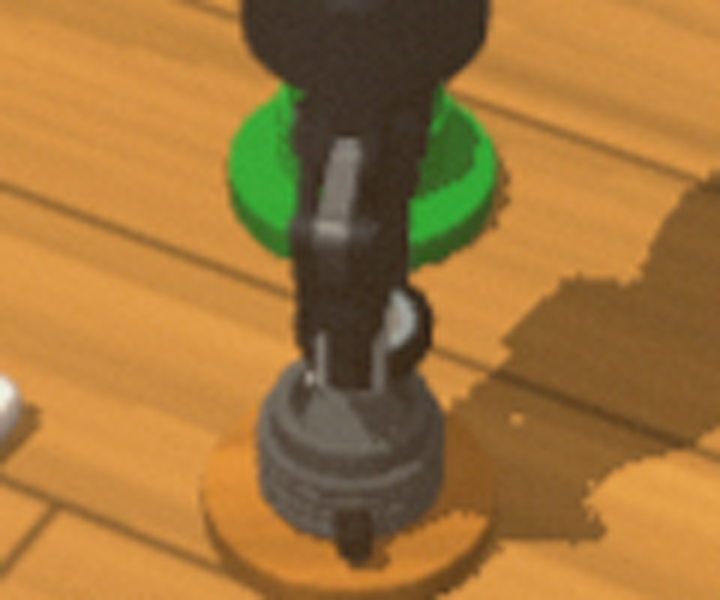

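View pics/g4t.png

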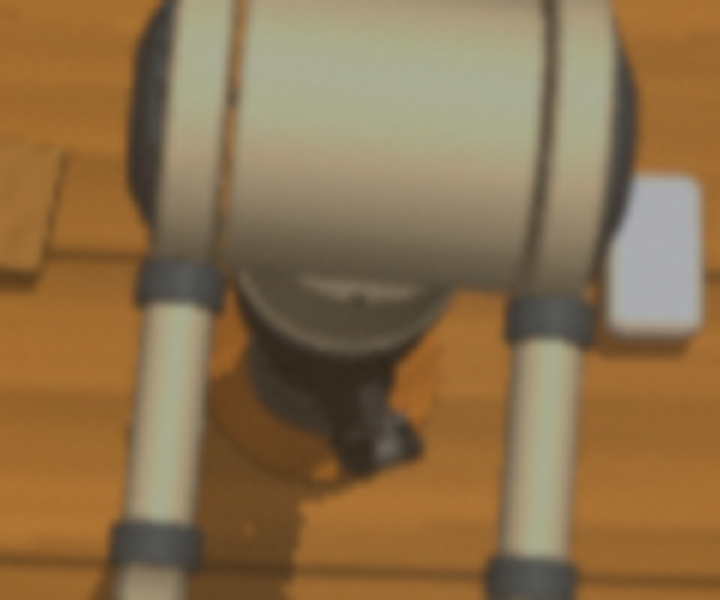

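Run:
```python
from h import *
c=ctrl.camera("scene");t=ctrl.camera("top");s=ctrl.get_state();R=cv2.Rodrigues(s["ee_rot"])[0];T=s["tcp_pos"]
f=lambda p,x,y,k:((p-[x,y]+.5)*k).round(0)
for n,o in(("lens",-9),("flmid",-6.5),("bot",8.5)):
    X=T+R@np.array([0,o,0])/1000; print(n,f(proj(c,X)[0],270,160,6),f(proj(t,X)[0],290,190,6))
a=np.linspace(0,6.28,9)
X=[T+R@np.array([23*np.cos(k),-9.5,23*np.sin(k)])/1000 for k in a]
print(f(proj(c,X),270,160,6).tolist());print(f(proj(t,X),290,190,6).tolist())
```

```text
lens [362. 321.] [323. 330.]
flmid [362. 327.] [323. 331.]
bot [362. 361.] [321. 337.]
[[292.0, 312.0], [305.0, 348.0], [351.0, 368.0], [404.0, 359.0], [432.0, 328.0], [419.0, 292.0], [373.0, 273.0], [321.0, 282.0], [293.0, 312.0]]
[[378.0, 312.0], [349.0, 278.0], [305.0, 275.0], [271.0, 303.0], [267.0, 347.0], [296.0, 381.0], [341.0, 385.0], [375.0, 356.0], [378.0, 312.0]]
```

Request:
{"fn": "apply_moves", "kwargs": {"steps": [2.5,2,-1,0,0.6,0,4,0,0,0.6,0,4,0,0,0.6,0,3,0,0,0.6,0,0,0,0,0.6]}}

```text
clock: 10.4
tcp_pos: [0.4878, 0.005, 0.0656]
ee_rot: [-1.345, 0.954, -0.944]
force: [-0.3, 0.3, -0.3]
grip_width: 0.502
```

```bash
python3 st.py .488 .0047 .0595
```

```text
10.4 [0.4878 0.005  0.0656] [-0.07 -0.18  1.79  0.01  1.54 -0.41] [-0.26  0.28 -0.28] 0.502
[[0.3396, -0.0006, 0.9406], [-0.9405, 0.0099, 0.3396], [-0.0095, -1.0, 0.0028]]
shift [0.4 6.1 0.1]
```

Request:
{"fn": "apply_moves", "kwargs": {"steps": [0.3,2,0,0,0.6,0,2,0,0,0.6,0,1,0,0,0.6,0,0,0,0,0.6]}}

```text
clock: 10.8
tcp_pos: [0.4881, 0.0048, 0.0603]
ee_rot: [-1.345, 0.954, -0.944]
force: [-0.1, -0.8, -0.0]
grip_width: 0.503
```

```bash
python3 st.py .488 .0047 .058
```

```text
10.8 [0.4881 0.0048 0.0603] [-0.07 -0.18  1.8   0.01  1.52 -0.41] [-0.14 -0.76 -0.  ] 0.503
[[0.3396, -0.0001, 0.9406], [-0.9405, 0.0099, 0.3396], [-0.0094, -1.0, 0.0032]]
shift [ 0.1  2.3 -0.1]
```

Request:
{"fn": "apply_moves", "kwargs": {"steps": [0,1.5,0,0,0.6,0,0,0,0,0.6]}}

```text
clock: 11.0
tcp_pos: [0.4888, 0.0048, 0.0596]
ee_rot: [-1.344, 0.952, -0.946]
force: [-0.2, -0.1, -1.4]
grip_width: 0.501
```

```bash
python3 st.py .488 .0047 .058
```

```text
11.0 [0.4888 0.0048 0.0596] [-0.07 -0.18  1.8   0.01  1.52 -0.41] [-0.2  -0.1  -1.37] 0.501
[[0.3396, 0.0019, 0.9406], [-0.9405, 0.0098, 0.3396], [-0.0086, -0.9999, 0.0051]]
shift [-0.2  1.6 -0.8]
```

Request:
{"fn": "apply_moves", "kwargs": {"steps": [0,1,-0.5,0,0.6,0,0,0,0,0.6,0,0,0,0,0.4,0,0,0,0,0.2,0,0,0,0,0,0,0,0,0,0,0,0,0,0,0,0,0,0,0,0]}}

```text
clock: 11.8
tcp_pos: [0.4878, 0.0046, 0.058]
ee_rot: [-1.345, 0.953, -0.945]
force: [-0.0, -1.0, -0.0]
grip_width: 1.002
```

```bash
python3 st.py .488 .0047 .058;python3 - <<'E'
from h import *
c=ctrl.camera("scene"); crop(c,270,160,120,100,6,"g5.png")
E
```

```text
11.8 [0.4878 0.0046 0.058 ] [-0.07 -0.18  1.8   0.01  1.52 -0.41] [-0.01 -1.01 -0.03] 1.002
[[0.3396, 0.0006, 0.9406], [-0.9405, 0.0099, 0.3396], [-0.0091, -1.0, 0.004]]
shift [0.  0.  0.2]
```

View pics/g5.png

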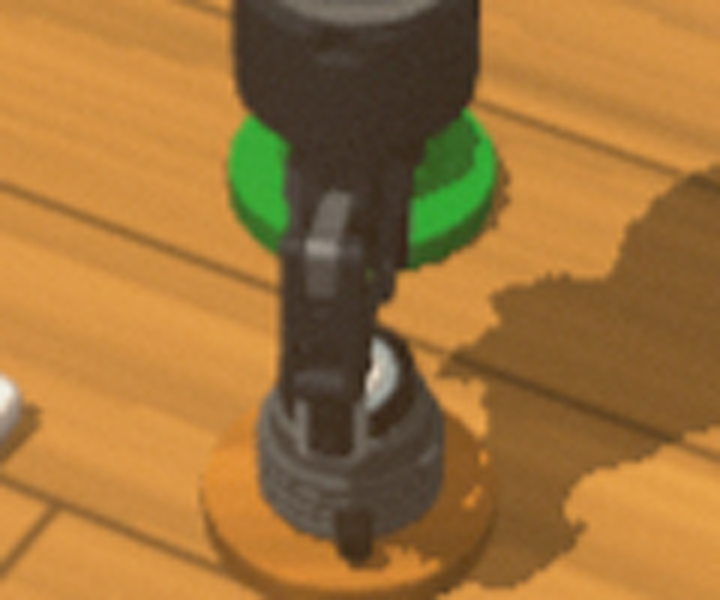

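Request:
{"fn": "apply_moves", "kwargs": {"steps": [0,-10,0,0,0,0,-15,0,0,0,0,-20,0,0,0,0,-25,0,0,0,0,-25,0,0,0,15,-15,-8,0,0,25,0,-5,0,0,25,0,-5,0,0,25,0,-5,0,0,0,0,0,0,0]}}

```text
clock: 12.85
tcp_pos: [0.4986, -0.0916, 0.1867]
ee_rot: [-1.34, 0.94, -0.952]
force: [-0.5, 0.6, -0.4]
grip_width: 1.002
```

```bash
python3 st.py .5697 -.2797 .15;python3 - <<'E'
from h import *
c=ctrl.camera("scene"); crop(c,270,160,120,100,6,"g6.png")
c=ctrl.camera("top"); cv2.imwrite("pics/top6.png",c["frame"][:,:,::-1])
E
```

```text
12.85 [ 0.4986 -0.0916  0.1867] [-0.26 -0.18  1.57  0.01  1.74 -0.6 ] [-0.55  0.57 -0.39] 1.002
[[0.3426, 0.0144, 0.9394], [-0.9395, 0.007, 0.3425], [-0.0017, -0.9999, 0.0159]]
shift [201.1  36.4   1.8]
```

View pics/g6.png

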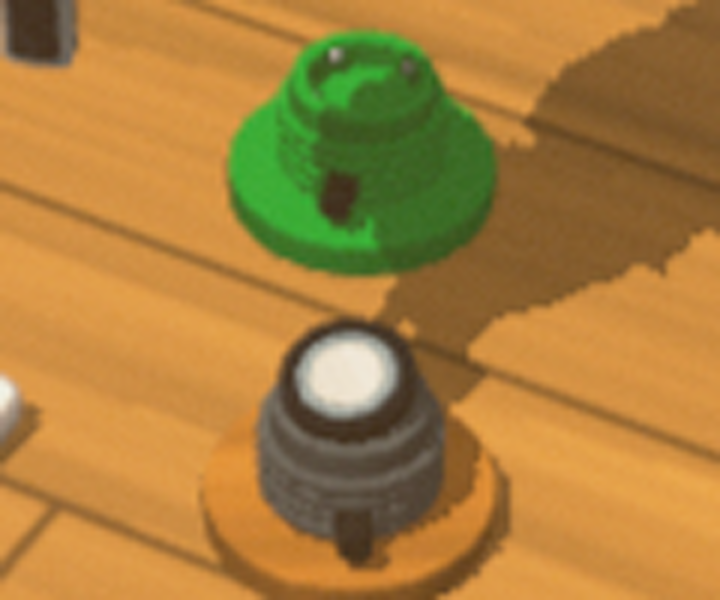

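View pics/top6.png

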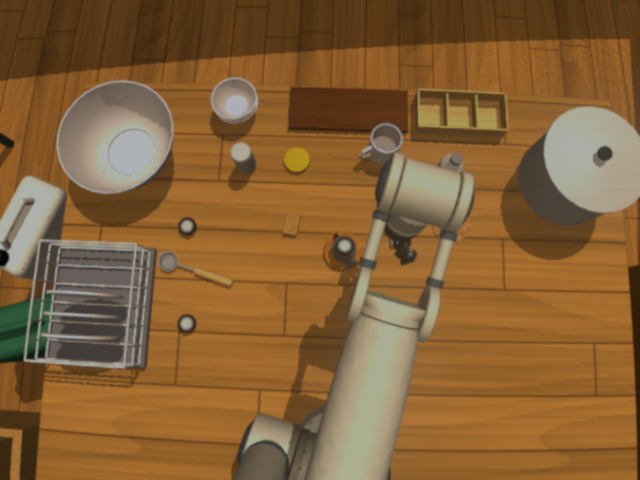

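Run:
```python
from m import *
print('bottle cap', plane(t,(455,159),.12), plane(s,(148,225),.12), 'base',plane(s,(158,265),0.0),plane(s,(155,255),.02))
pt,a,b,_=blob(t,(330,232,30,30),lens); ps,a2,b2,_=blob(s,(315,210,30,30),lens)
print(pt,a,b,ps,a2,b2,plane(t,pt,.0675),plane(s,ps,.0675),tri(t,pt,s,ps))
# cork mat
for c,box in((t,(425,190,66,66)),(s,(160,170,70,75))):
    pass
f=lambda c,x,y,u,v,k=8:((u+.5)/k-.5+x,(v+.5)/k-.5+y)
# mat extents from crops: top crop l/r 60..365, t/b 125..435 ; scene l/r 100..478, t/b 285..548
print('mat',plane(t,f(t,425,190,212,280),.004),plane(s,f(s,160,170,289,416),.004))
# foot top ring top-crop ~ (240,262) z=.018
crop(s,130,200,60,80,8,"bot.png")
```

```text
bottle cap [ 0.69900677 -0.25408688  0.12      ] [ 0.71014001 -0.25128148  0.12      ] base [ 7.03530629e-01 -2.61764053e-01 -1.11022302e-16] [ 0.6981118 -0.2691065  0.02     ]
[344.11111111 245.18803419] 117 [338 240  13  12] [327.17801047 222.02094241] 191 [319 215  17  15] [0.49021241 0.00483675 0.0675    ] [0.49307568 0.00446329 0.0675    ] (array([0.49088108, 0.00408838, 0.06536788]), np.float64(0.0014560049168379015))
mat [ 0.56398502 -0.27141896  0.004     ] [ 0.56953191 -0.2706834   0.004     ]
```

Request:
{"fn": "apply_moves", "kwargs": {"steps": [15,0,0,0,0,25,3,0,0,0,25,3,0,0,0,25,3,0,0,0,25,3,0,0,0,25,3,0,0,0,25,3,0,0,0,15,0,0,0,0,0,0,0,0,0,0,0,0,0,0]}}

```text
clock: 14.05
tcp_pos: [0.5658, -0.2614, 0.1653]
ee_rot: [-1.345, 0.93, -0.938]
force: [-0.6, -0.9, 0.2]
grip_width: 1.003
```

```bash
python3 st.py .5697 -.2797 .12
```

```text
14.05 [ 0.5658 -0.2614  0.1653] [-0.5   0.14  1.29  0.01  1.7  -0.86] [-0.58 -0.92  0.24] 1.003
[[0.3569, 0.0124, 0.9341], [-0.9341, 0.0097, 0.3567], [-0.0047, -0.9999, 0.0151]]
shift [18.6 45.1 -3.6]
```

Request:
{"fn": "apply_moves", "kwargs": {"steps": [10,0,-2,0,0,7,4,-1,0,0,0,8,0,0,0,0,8,0,0,0,0,8,0,0,0,0,8,0,0,0,0,0,0,0,0]}}

```text
clock: 14.75
tcp_pos: [0.5694, -0.2765, 0.1256]
ee_rot: [-1.345, 0.929, -0.935]
force: [-0.5, -0.2, -0.1]
grip_width: 1.001
```

```bash
python3 st.py .5697 -.2797 .029
```

```text
14.75 [ 0.5694 -0.2765  0.1256] [-0.51  0.18  1.32  0.02  1.64 -0.88] [-0.55 -0.21 -0.12] 1.001
[[0.36, 0.0116, 0.9329], [-0.9329, 0.0107, 0.3599], [-0.0059, -0.9999, 0.0146]]
shift [ 3.7 96.6 -2.3]
```

Request:
{"fn": "apply_moves", "kwargs": {"steps": [2,8,-0.5,0,0,1.5,8,-0.5,0,0,0,8,0,0,0,0,8,0,0,0,0,8,0,0,0,0,8,0,0,0,0,8,0,0,0,0,8,0,0,0,0,8,0,0,0,0,8,0,0,0,0,8,0,0,0,0,0,0,0,0]}}

```text
clock: 15.95
tcp_pos: [0.5706, -0.2789, 0.029]
ee_rot: [-1.346, 0.929, -0.933]
force: [-0.1, -0.3, -0.7]
grip_width: 1.004
```

```bash
python3 st.py .5697 -.2797 .029;python3 - <<'E'
from h import *
c=ctrl.camera("scene"); crop(c,150,130,100,100,6,"g7.png")
E
```

```text
15.95 [ 0.5706 -0.2789  0.029 ] [-0.52  0.23  1.43  0.02  1.47 -0.89] [-0.09 -0.28 -0.72] 1.004
[[0.3604, 0.0108, 0.9327], [-0.9328, 0.0112, 0.3603], [-0.0066, -0.9999, 0.0141]]
shift [ 0.4  0.  -1.1]
```

View pics/g7.png

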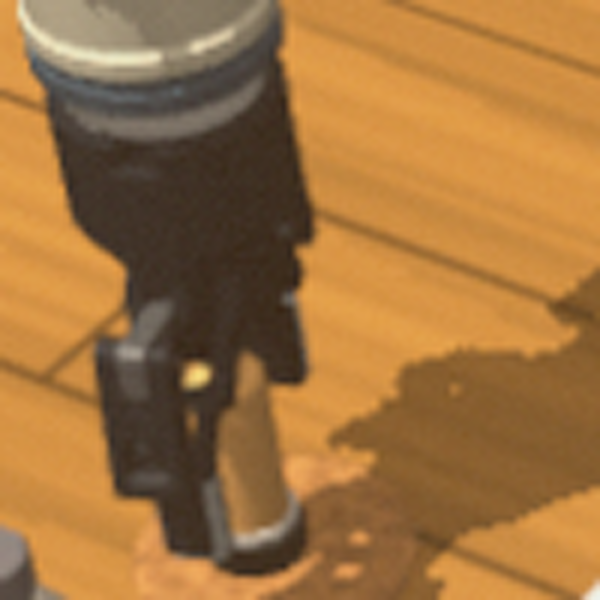

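Request:
{"fn": "apply_moves", "kwargs": {"steps": [0,0,-1,0,0.5,0,0,0,0,0.8,0,0,0,0,0.9,0,0,0,0,0.9,0,0,0,0,0.9,0,0,0,0,0.9,0,0,0,0,0.9,0,0,0,0,0.9]}}

```text
clock: 16.8
tcp_pos: [0.5709, -0.2801, 0.032]
ee_rot: [-1.345, 0.926, -0.937]
force: [-0.2, 0.3, -1.0]
grip_width: 0.31
```

```bash
python3 st.py .5697 -.2797 .029
```

```text
16.8 [ 0.5709 -0.2801  0.032 ] [-0.52  0.23  1.43  0.02  1.47 -0.89] [-0.22  0.25 -0.99] 0.31
[[0.3603, 0.0146, 0.9327], [-0.9328, 0.0091, 0.3602], [-0.0032, -0.9999, 0.0169]]
shift [-0.8  3.  -1. ]
```

Request:
{"fn": "apply_moves", "kwargs": {"steps": [0,-8,0,0,0.9,0,-10,0,0,0.9,0,-10,0,0,0.9,0,-10,0,0,0.9,0,-10,0,0,0.9,0,-10,0,0,0.9,0,-10,0,0,0.9,0,-10,0,0,0.9,0,-10,0,0,0.9,0,-10,0,0,0.9,0,0,0,0,0.9]}}

```text
clock: 17.9
tcp_pos: [0.5698, -0.2814, 0.1411]
ee_rot: [-1.345, 0.923, -0.94]
force: [0.2, 0.2, -0.7]
grip_width: 0.315
```

```bash
python3 st.py .489 .0046 .13;python3 - <<'E'
from h import *
c=ctrl.camera("scene"); crop(c,150,100,100,130,4.6,"g8.png")
c=ctrl.camera("top"); crop(c,400,160,100,100,6,"g8t.png")
E
```

```text
17.9 [ 0.5698 -0.2814  0.1411] [-0.52  0.18  1.3   0.02  1.66 -0.89] [ 0.23  0.25 -0.71] 0.315
[[0.3603, 0.0174, 0.9327], [-0.9328, 0.0075, 0.3602], [-0.0007, -0.9998, 0.0189]]
shift [-295.9   11.8   27.4]
```

View pics/g8.png

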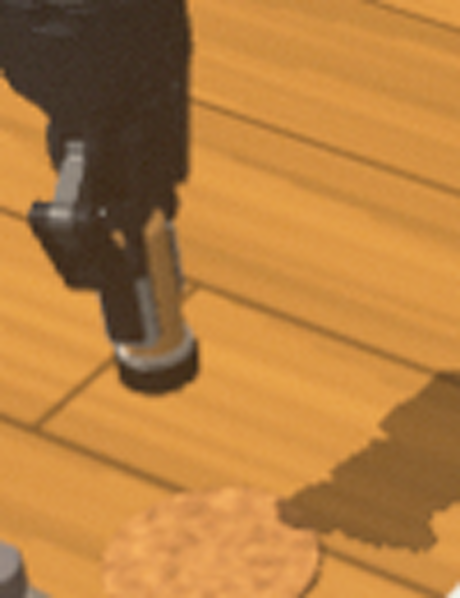

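View pics/g8t.png

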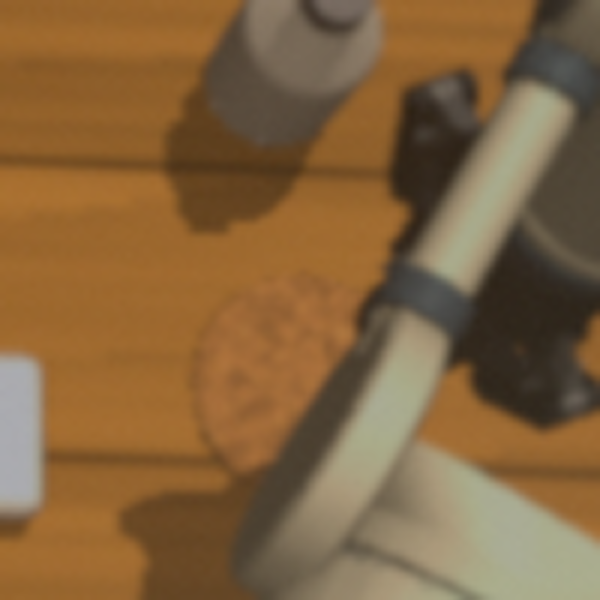

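Request:
{"fn": "apply_moves", "kwargs": {"steps": [-12,0,1,0,0.9,-20,0,2,0,0.9,-20,0,2,0,0.9,-20,0,2,0,0.9,-20,0,2,0,0.9,-20,0,2,0,0.9,-20,0,2,0,0.9,-20,0,2,0,0.9,-20,0,2,0,0.9,-20,0,2,0,0.9,-20,0,2,0,0.9,-20,0,2,0,0.9,-20,0,2,0,0.9,-20,0,2,0,0.9,0,0,0,0,0.9,0,0,0,0,0.9]}}

```text
clock: 19.6
tcp_pos: [0.4813, 0.0045, 0.1266]
ee_rot: [-1.351, 0.944, -0.914]
force: [0.8, -0.2, -1.2]
grip_width: 0.312
```

```bash
python3 st.py .489 .0046 .115
```

```text
19.6 [0.4813 0.0045 0.1266] [-0.08 -0.22  1.71  0.02  1.66 -0.45] [ 0.83 -0.19 -1.21] 0.312
[[0.3639, -0.0085, 0.9314], [-0.9312, 0.0201, 0.364], [-0.0218, -0.9998, -0.0006]]
shift [ 2.9 11.6  7.2]
```

Request:
{"fn": "apply_moves", "kwargs": {"steps": [35,-3,0,0,0.9,35,-3,0,0,0.9,35,-3,0,0,0.9,0,0,0,0,0.9,0,0,0,0,0.9]}}

```text
clock: 20.1
tcp_pos: [0.5195, -0.0981, 0.1311]
ee_rot: [-1.352, 0.946, -0.912]
force: [-0.3, -0.6, -0.6]
grip_width: 0.309
```

```bash
python3 st.py .489 .0046 .115
```

```text
20.1 [ 0.5195 -0.0981  0.1311] [-0.26 -0.08  1.58  0.02  1.66 -0.63] [-0.27 -0.62 -0.59] 0.309
[[0.364, -0.0114, 0.9313], [-0.9311, 0.0205, 0.3642], [-0.0232, -0.9997, -0.0031]]
shift [-106.4   18.6    9. ]
```

Request:
{"fn": "apply_moves", "kwargs": {"steps": [-20,-20,2,0,0.9,-20,-20,2,0,0.9,-20,-20,2,0,0.9,-20,-20,2,0,0.9,-15,-10,1,0,0.9,0,0,0,0,0.9]}}

```text
clock: 20.7
tcp_pos: [0.4905, -0.0032, 0.2231]
ee_rot: [-1.353, 0.953, -0.907]
force: [0.0, 0.3, -1.4]
grip_width: 0.311
```

```bash
python3 st.py .489 .0046 .115
```

```text
20.7 [ 0.4905 -0.0032  0.2231] [-0.09 -0.19  1.52  0.02  1.83 -0.46] [ 0.    0.28 -1.43] 0.311
[[0.363, -0.0181, 0.9316], [-0.9314, 0.023, 0.3634], [-0.0281, -0.9996, -0.0085]]
shift [ -4.8 108.2   2.4]
```

Now a quick descent, which earlier tipped the tool the other way.

Request:
{"fn": "apply_moves", "kwargs": {"steps": [-2,30,1,0,0.9,-2,30,1,0,0.9,0,20,0,0,0.9,0,0,0,0,0.9,0,0,0,0,0.9]}}

```text
clock: 21.2
tcp_pos: [0.4883, 0.0028, 0.1376]
ee_rot: [-1.356, 0.952, -0.906]
force: [-0.3, -1.0, -1.1]
grip_width: 0.311
```

```bash
python3 st.py .489 .0046 .115
```

```text
21.2 [0.4883 0.0028 0.1376] [-0.08 -0.19  1.67  0.02  1.68 -0.45] [-0.28 -1.03 -1.09] 0.311
[[0.3645, -0.0198, 0.931], [-0.9308, 0.0212, 0.3649], [-0.0269, -0.9996, -0.0107]]
shift [-0.9 22.6  1.5]
```

Request:
{"fn": "apply_moves", "kwargs": {"steps": [-0.5,10,1,0,0.9,0,8,0,0,0.9,0,5,0,0,0.9,0,0,0,0,0.9]}}

```text
clock: 21.6
tcp_pos: [0.4898, 0.0034, 0.1149]
ee_rot: [-1.355, 0.95, -0.908]
force: [-0.4, -0.4, -0.6]
grip_width: 0.313
```

```bash
python3 st.py .490 .0043 .096;python3 - <<'E'
from h import *
c=ctrl.camera("scene"); crop(c,270,140,120,120,5,"g9.png")
s=ctrl.get_state();R=cv2.Rodrigues(s["ee_rot"])[0];T=s["tcp_pos"]
G=np.array([[.3603,.0146,.9327],[-.9328,.0091,.3602],[-.0032,-.9999,.0169]])
M=R@G.T; print(M.round(3)[:,2])
for z in(-28,-14): print(((proj(c,T+M@np.array([0,0,z])/1000)[0]-[270,140]+.5)*5).round())
a=np.linspace(0,6.28,9)
print(((proj(c,[T+M@np.array([18*np.cos(k),18*np.sin(k),-28])/1000 for k in a])-[270,140]+.5)*5).round().tolist())
E
```

```text
21.6 [0.4898 0.0034 0.1149] [-0.08 -0.18  1.7   0.02  1.64 -0.45] [-0.38 -0.35 -0.59] 0.313
[[0.3639, -0.0168, 0.9313], [-0.9311, 0.0206, 0.3642], [-0.0253, -0.9996, -0.0081]]
shift [-0.3 18.9  0.6]
[ 0.031 -0.011  1.   ]
[292. 369.]
[291. 343.]
[[270.0, 397.0], [305.0, 400.0], [333.0, 384.0], [336.0, 359.0], [314.0, 341.0], [279.0, 339.0], [252.0, 354.0], [248.0, 378.0], [270.0, 397.0]]
```

View pics/g9.png

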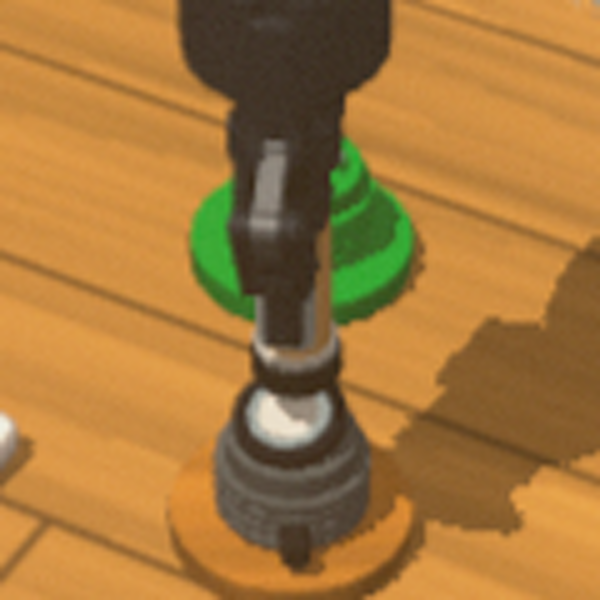

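Request:
{"fn": "apply_moves", "kwargs": {"steps": [1,4,0.5,0,0.9,0,4,0,0,0.9,0,4,0,0,0.9,0,2,0,0,0.9,0,0,0,0,0.9]}}

```text
clock: 22.15
tcp_pos: [0.4913, 0.0028, 0.1013]
ee_rot: [-1.354, 0.948, -0.91]
force: [-0.1, 0.0, -1.1]
grip_width: 0.31
```

```bash
python3 st.py .490 .0043 .096;python3 - <<'E'
from h import *
c=ctrl.camera("scene"); crop(c,290,190,80,70,8,"g10.png")
E
```

```text
22.15 [0.4913 0.0028 0.1013] [-0.08 -0.18  1.72  0.02  1.61 -0.45] [-0.06  0.04 -1.13] 0.31
[[0.3639, -0.0141, 0.9313], [-0.9311, 0.0204, 0.3641], [-0.0241, -0.9997, -0.0057]]
shift [-1.7  5.4 -0.6]
```

View pics/g10.png

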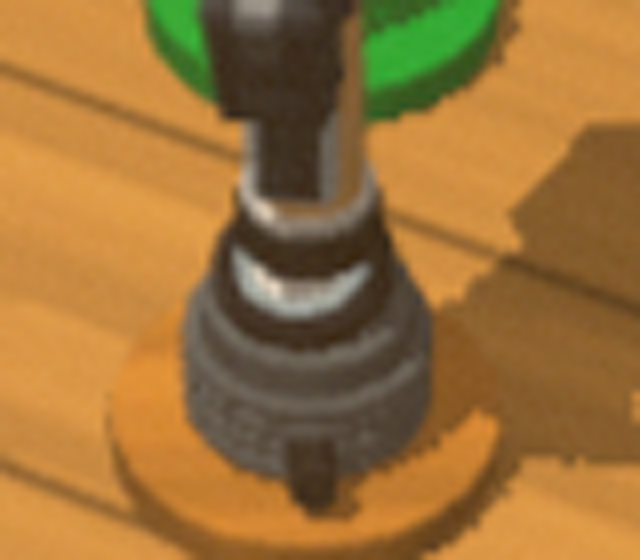

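Request:
{"fn": "apply_moves", "kwargs": {"steps": [0,1.2,0,0,0.9,0,1.2,0,0,0.9,0,1.2,0,0,0.9,0,1,0,0,0.9]}}

```text
clock: 22.6
tcp_pos: [0.4916, 0.0029, 0.0971]
ee_rot: [-1.353, 0.947, -0.911]
force: [-0.1, -0.5, -0.6]
grip_width: 0.314
```

Request:
{"fn": "apply_moves", "kwargs": {"steps": [0,1,0,0,0.9,0,1,0,0,0.9]}}

```text
clock: 22.8
tcp_pos: [0.4916, 0.0029, 0.0952]
ee_rot: [-1.353, 0.947, -0.911]
force: [-0.5, -0.1, -1.1]
grip_width: 0.314
```

Request:
{"fn": "apply_moves", "kwargs": {"steps": [0,1,0,0,0.9]}}

```text
clock: 22.9
tcp_pos: [0.4917, 0.003, 0.0943]
ee_rot: [-1.353, 0.947, -0.911]
force: [-0.2, -1.6, 2.7]
grip_width: 0.313
```

Request:
{"fn": "apply_moves", "kwargs": {"steps": [0,1,0,0,0.9]}}

```text
clock: 23.0
tcp_pos: [0.4919, 0.0029, 0.0939]
ee_rot: [-1.352, 0.946, -0.912]
force: [-1.1, -0.0, 4.3]
grip_width: 0.312
```

Request:
{"fn": "apply_moves", "kwargs": {"steps": [0,1,0,0,0.9]}}

```text
clock: 23.1
tcp_pos: [0.4921, 0.003, 0.0936]
ee_rot: [-1.352, 0.945, -0.912]
force: [-1.3, -0.6, 3.7]
grip_width: 0.313
```

Request:
{"fn": "apply_moves", "kwargs": {"steps": [-0.2,1.5,-0.3,0,0.9]}}

```text
clock: 23.2
tcp_pos: [0.4922, 0.0031, 0.0928]
ee_rot: [-1.351, 0.944, -0.913]
force: [0.4, -0.5, 3.1]
grip_width: 0.313
```

Request:
{"fn": "apply_moves", "kwargs": {"steps": [0,1.5,-0.3,0,0.9]}}

```text
clock: 23.3
tcp_pos: [0.4922, 0.003, 0.0914]
ee_rot: [-1.351, 0.944, -0.914]
force: [1.3, 0.3, 0.4]
grip_width: 0.308
```

Request:
{"fn": "apply_moves", "kwargs": {"steps": [0,1.8,-0.3,0,0.9]}}

```text
clock: 23.4
tcp_pos: [0.4917, 0.003, 0.089]
ee_rot: [-1.351, 0.944, -0.913]
force: [0.1, 0.4, -0.9]
grip_width: 0.316
```

Request:
{"fn": "apply_moves", "kwargs": {"steps": [0,1,0,0,0.9]}}

```text
clock: 23.5
tcp_pos: [0.4918, 0.003, 0.0888]
ee_rot: [-1.35, 0.944, -0.914]
force: [-4.8, -0.0, 13.0]
grip_width: 0.313
```

```bash
python3 st.py .490 .0043 .096;python3 - <<'E'
from h import *
c=ctrl.camera("scene"); crop(c,290,190,80,70,8,"g11.png")
E
```

```text
23.5 [0.4918 0.003  0.0888] [-0.08 -0.18  1.74  0.02  1.58 -0.45] [-4.75 -0.03 13.02] 0.313
[[0.3642, -0.0082, 0.9313], [-0.9311, 0.0201, 0.3643], [-0.0217, -0.9998, -0.0003]]
shift [-2.  -7.1 -1.2]
```

View pics/g11.png

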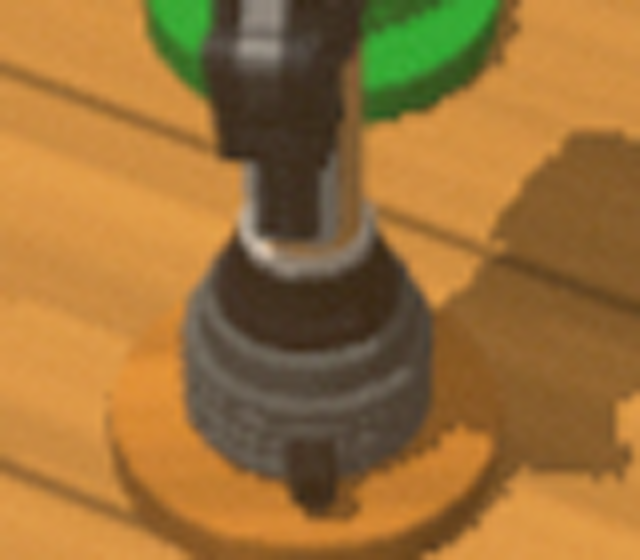

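Request:
{"fn": "apply_moves", "kwargs": {"steps": [0,1.1,0,0,0.9]}}

```text
clock: 23.65
tcp_pos: [0.4917, 0.003, 0.0888]
ee_rot: [-1.35, 0.943, -0.914]
force: [-4.3, 1.0, 9.1]
grip_width: 0.315
```

Request:
{"fn": "apply_moves", "kwargs": {"steps": [0,1.1,0,0,0.9]}}

```text
clock: 23.75
tcp_pos: [0.4917, 0.003, 0.0889]
ee_rot: [-1.35, 0.943, -0.914]
force: [-2.9, 0.3, 8.7]
grip_width: 0.311
```

Request:
{"fn": "apply_moves", "kwargs": {"steps": [0,1.5,0,0,0.9]}}

```text
clock: 23.85
tcp_pos: [0.4917, 0.003, 0.0888]
ee_rot: [-1.35, 0.942, -0.915]
force: [-4.3, 0.4, 11.8]
grip_width: 0.313
```

Request:
{"fn": "apply_moves", "kwargs": {"steps": [0,1.8,0,0,0.9]}}

```text
clock: 23.95
tcp_pos: [0.4917, 0.003, 0.0888]
ee_rot: [-1.35, 0.941, -0.916]
force: [-6.4, 0.4, 12.8]
grip_width: 0.31
```

Request:
{"fn": "apply_moves", "kwargs": {"steps": [0,1.8,0,0,0.9]}}

```text
clock: 24.05
tcp_pos: [0.4917, 0.0031, 0.0888]
ee_rot: [-1.349, 0.941, -0.916]
force: [-4.7, -0.3, 12.3]
grip_width: 0.313
```

Request:
{"fn": "apply_moves", "kwargs": {"steps": [0,2.2,-0.3,0,0.9]}}

```text
clock: 24.15
tcp_pos: [0.4916, 0.003, 0.0888]
ee_rot: [-1.349, 0.939, -0.917]
force: [-4.5, 0.3, 13.4]
grip_width: 0.313
```

Request:
{"fn": "apply_moves", "kwargs": {"steps": [0,2.3,-0.3,0,0.9]}}

```text
clock: 24.25
tcp_pos: [0.4916, 0.003, 0.0887]
ee_rot: [-1.348, 0.938, -0.918]
force: [-4.6, 1.5, 14.1]
grip_width: 0.309
```

Request:
{"fn": "apply_moves", "kwargs": {"steps": [0,2.7,-0.3,0,0.9]}}

```text
clock: 24.35
tcp_pos: [0.4916, 0.0031, 0.0887]
ee_rot: [-1.347, 0.936, -0.919]
force: [-7.6, 0.8, 16.3]
grip_width: 0.31
```

Request:
{"fn": "apply_moves", "kwargs": {"steps": [0,2.7,-0.3,0,0.9,0,2.7,-0.3,0,0.9]}}

```text
clock: 24.55
tcp_pos: [0.4915, 0.003, 0.0887]
ee_rot: [-1.345, 0.933, -0.921]
force: [-6.6, 1.2, 15.7]
grip_width: 0.313
```

Request:
{"fn": "apply_moves", "kwargs": {"steps": [0,2.7,-0.3,0,0.9,0,2.7,-0.3,0,0.9]}}

```text
clock: 24.75
tcp_pos: [0.4914, 0.003, 0.0888]
ee_rot: [-1.343, 0.93, -0.923]
force: [-5.6, 1.4, 15.9]
grip_width: 0.314
```

Request:
{"fn": "apply_moves", "kwargs": {"steps": [0,2.8,0,0,0.9,0,2.8,0,0,0.9,0,2.8,0,0,0.9,0,2.8,0,0,0.9]}}

```text
clock: 25.15
tcp_pos: [0.4913, 0.0031, 0.0887]
ee_rot: [-1.342, 0.926, -0.926]
force: [-7.7, 1.5, 16.2]
grip_width: 0.316
```

```bash
python3 st.py .490 .0043 .12
```

```text
25.15 [0.4913 0.0031 0.0887] [-0.08 -0.2   1.76  0.02  1.57 -0.45] [-7.74  1.45 16.23] 0.316
[[0.3657, 0.0116, 0.9306], [-0.9306, 0.0172, 0.3655], [-0.0118, -0.9998, 0.0171]]
shift [ -2.  -31.3  -0.3]
```

Request:
{"fn": "apply_moves", "kwargs": {"steps": [0,-1,0,0,0.9,0,-3,0,0,0.9,0,-8,0,0,0.9,0,-10,0,0,0.9,0,-12,0,0,0.9,0,-12,0,0,0.9,0,0,0,0,0.9]}}

```text
clock: 25.85
tcp_pos: [0.4901, 0.0022, 0.1371]
ee_rot: [-1.343, 0.928, -0.925]
force: [0.3, 0.4, -0.6]
grip_width: 0.311
```

```bash
python3 st.py .567 -.271 .14;python3 - <<'E'
from h import *
c=ctrl.camera("scene"); crop(c,280,130,100,130,4.6,"g12.png")
E
```

```text
25.85 [0.4901 0.0022 0.1371] [-0.08 -0.21  1.69  0.02  1.66 -0.45] [ 0.33  0.39 -0.64] 0.311
[[0.3657, 0.0092, 0.9307], [-0.9306, 0.0173, 0.3656], [-0.0127, -0.9998, 0.0149]]
shift [282.4  -6.9 -28.2]
```

View pics/g12.png

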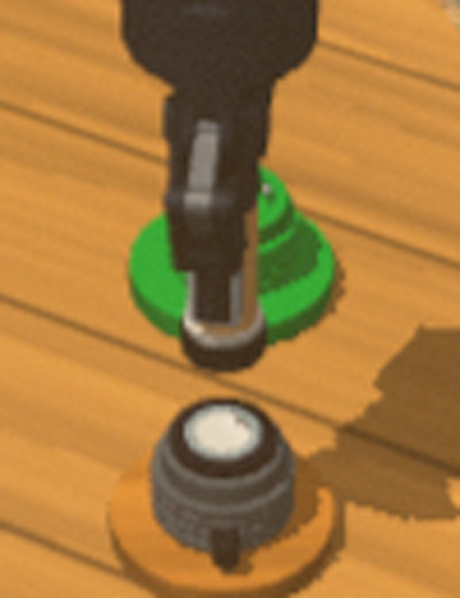

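Request:
{"fn": "apply_moves", "kwargs": {"steps": [12,0,-1,0,0.9,20,-1,-2,0,0.9,20,-1,-2,0,0.9,20,-1,-2,0,0.9,20,-1,-2,0,0.9,20,-1,-2,0,0.9,20,-1,-2,0,0.9,20,-1,-2,0,0.9,20,-1,-2,0,0.9,20,-1,-2,0,0.9,20,-1,-2,0,0.9,20,-1,-2,0,0.9,20,-1,-2,0,0.9,15,0,-2,0,0.9,0,0,0,0,0.9,0,0,0,0,0.9]}}

```text
clock: 27.5
tcp_pos: [0.5604, -0.278, 0.1309]
ee_rot: [-1.35, 0.945, -0.915]
force: [-0.1, 0.2, -0.5]
grip_width: 0.309
```

```bash
cat > m2.py <<'E'
from m import *
pt,a,b,_=blob(t,(330,232,30,30),lens); ps,a2,b2,_=blob(s,(315,210,30,32),lens)
print('bezel',pt,a,b,ps,a2,b2,plane(t,pt,.060),plane(s,ps,.060),tri(t,pt,s,ps))
E
python3 m2.py; python3 st.py .567 -.271 .1
python3 - <<'E'
from h import *
c=ctrl.camera("scene"); crop(c,150,110,100,130,4.6,"g13.png");
E
```

```text
bezel [343.888 246.408] 125 [338 241  13  12] [327.95652174 223.52173913] 161 [320 218  17  12] [0.48851865 0.00502215 0.06      ] [0.48913975 0.0041108  0.06      ] (array([0.48877517, 0.00451919, 0.05977778]), np.float64(0.0010760364309731465))
27.6 [ 0.5604 -0.2774  0.1311] [-0.52  0.18  1.31  0.01  1.67 -0.89] [-0.26  1.15 -1.96] 0.315
[[0.3637, -0.008, 0.9315], [-0.9313, 0.02, 0.3638], [-0.0216, -0.9998, -0.0001]]
shift [-2.9 31.2  8.5]
```

View pics/g13.png

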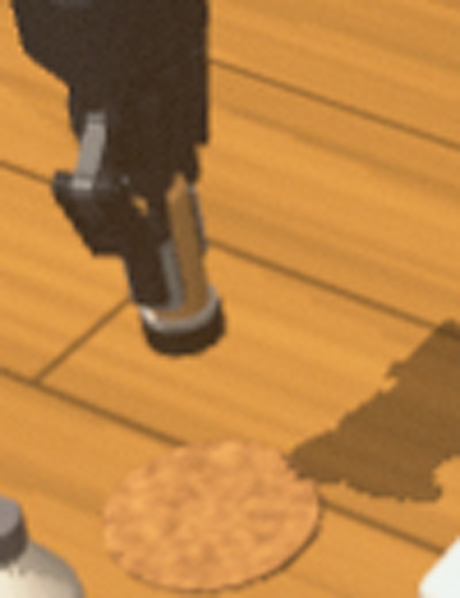

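```bash
python3 - <<'E'
from h import *
c=ctrl.camera("scene")
im=c["frame"]; hsv=cv2.cvtColor(im,cv2.COLOR_RGB2HSV).astype(int)
x,y,w,h=165,198,64,45
r=hsv[y:y+h,x:x+w]; print(r[22,30],r[22,5],r[3,60],r[3,3])
p=((211.5+.5)/4.6-.5+150,(515+.5)/4.6-.5+110); m=plane(c,p,.004); print(p,m)
for d in((-.05,0),(.05,0),(0,.05),(0,-.05)): print(((proj(c,m+[d[0],d[1],0])[0]-[150,110]+.5)*4.6).round())
E
python3 st.py .568 -.271 .1
```

```text
[ 15 158 233] [ 16 169 201] [ 16 166 138] [ 16 171 209]
(195.58695652173913, 221.56521739130437) [ 0.56964296 -0.27086339  0.004     ]
[277. 452.]
[143. 582.]
[300. 553.]
[126. 479.]
27.7 [ 0.5607 -0.2771  0.1316] [-0.52  0.18  1.31  0.01  1.67 -0.89] [-0.6   0.73 -0.51] 0.311
[[0.3643, -0.0072, 0.9312], [-0.931, 0.0196, 0.3644], [-0.0209, -0.9998, 0.0005]]
shift [-2.3 31.7  9. ]
```

Request:
{"fn": "apply_moves", "kwargs": {"steps": [-1,9,4,0,0.9,-1,9,4,0,0.9,0,9,0,0,0.9,0,9,0,0,0.9,0,9,0,0,0.9,0,9,0,0,0.9,0,9,0,0,0.9,0,9,0,0,0.9,0,8,0,0,0.9,0,0,0,0,0.9]}}

```text
clock: 28.7
tcp_pos: [0.5667, -0.2676, 0.0432]
ee_rot: [-1.351, 0.942, -0.911]
force: [0.0, -0.3, -1.5]
grip_width: 0.318
```

```bash
python3 st.py .568 -.271 .0325
```

```text
28.7 [ 0.5667 -0.2676  0.0432] [-0.5   0.22  1.42  0.01  1.52 -0.88] [ 0.01 -0.32 -1.46] 0.318
[[0.3668, -0.0091, 0.9302], [-0.93, 0.0209, 0.3669], [-0.0228, -0.9997, -0.0008]]
shift [ 3.9 10.6 -0.1]
```

Request:
{"fn": "apply_moves", "kwargs": {"steps": [2,3,0,0,0.9,1.5,2,0,0,0.9,0,2,0,0,0.9,0,1,0,0,0.9,0,1,0,0,0.9]}}

```text
clock: 29.2
tcp_pos: [0.5689, -0.2717, 0.035]
ee_rot: [-1.351, 0.94, -0.913]
force: [-0.1, 0.3, -0.8]
grip_width: 0.318
```

Request:
{"fn": "apply_moves", "kwargs": {"steps": [0,1,0,0,0.9]}}

```text
clock: 29.3
tcp_pos: [0.569, -0.2717, 0.0343]
ee_rot: [-1.351, 0.94, -0.913]
force: [-0.4, -0.7, -1.5]
grip_width: 0.313
```

```bash
python3 st.py .568 -.271 .0325
```

```text
29.3 [ 0.569  -0.2717  0.0343] [-0.51  0.23  1.42  0.01  1.5  -0.88] [-0.44 -0.68 -1.54] 0.313
[[0.3666, -0.0062, 0.9304], [-0.9302, 0.0193, 0.3666], [-0.0202, -0.9998, 0.0013]]
shift [-1.   1.8 -0.7]
```

Request:
{"fn": "apply_moves", "kwargs": {"steps": [0,1,0,0,0.9]}}

```text
clock: 29.4
tcp_pos: [0.5691, -0.2718, 0.0334]
ee_rot: [-1.351, 0.94, -0.914]
force: [0.1, -0.3, -0.5]
grip_width: 0.315
```

Request:
{"fn": "apply_moves", "kwargs": {"steps": [0,1,0,0,0.9]}}

```text
clock: 29.5
tcp_pos: [0.5691, -0.2717, 0.0324]
ee_rot: [-1.351, 0.939, -0.914]
force: [-0.7, -0.1, -1.2]
grip_width: 0.317
```

Request:
{"fn": "apply_moves", "kwargs": {"steps": [0,1,0,0,0.9]}}

```text
clock: 29.6
tcp_pos: [0.5692, -0.2717, 0.032]
ee_rot: [-1.351, 0.939, -0.914]
force: [-3.0, 0.2, 5.3]
grip_width: 0.315
```

Request:
{"fn": "apply_moves", "kwargs": {"steps": [0,0,0,0,0.65,0,0,0,0,0.55,0,0,0,0,0.4,0,0,0,0,0.2,0,0,0,0,0,0,0,0,0,0,0,0,0,0,0,0,0,0,0,0]}}

```text
clock: 30.4
tcp_pos: [0.5696, -0.2718, 0.0324]
ee_rot: [-1.351, 0.938, -0.915]
force: [-0.1, -0.6, -0.3]
grip_width: 1.0
```

```bash
python3 st.py .568 -.271 .0325
python3 - <<'E'
from h import *
c=ctrl.camera("scene"); crop(c,150,110,100,130,4.6,"g14.png");
E
```

```text
30.4 [ 0.5696 -0.2718  0.0324] [-0.51  0.23  1.43  0.01  1.49 -0.88] [-0.09 -0.6  -0.26] 1.0
[[0.3668, -0.0043, 0.9303], [-0.9301, 0.0183, 0.3668], [-0.0186, -0.9998, 0.0027]]
shift [-1.4 -0.1 -1.2]
```

View pics/g14.png

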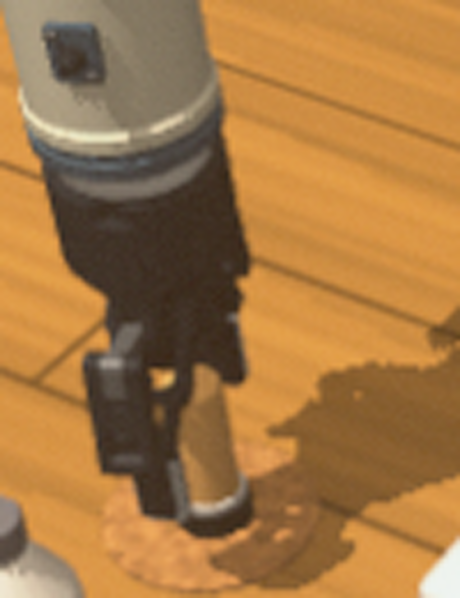

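The pusher is standing on the mat with the fingers clear of it. I'll retreat straight up.

Request:
{"fn": "apply_moves", "kwargs": {"steps": [0,-6,0,0,0,0,-10,0,0,0,0,-12,0,0,0,0,-15,0,0,0,0,-20,0,0,0,0,-25,0,0,0,0,-25,0,0,0,-20,-20,-20,0,0,0,0,-30,0,0,0,0,-30,0,0,0,0,-30,0,0,0,0,-30,0,0,0,0,0,0,0,0,0,0,0,0]}}

```text
clock: 31.85
tcp_pos: [0.4305, -0.3092, 0.1905]
ee_rot: [-1.352, 0.92, -0.931]
force: [0.8, -0.7, -0.1]
grip_width: 1.0
```

```bash
python3 m2.py; python3 st.py
python3 - <<'E'
from m import *
cv2.imwrite("pics/scene15.png",s["frame"][:,:,::-1]); crop(t,425,190,66,66,8,"p15t.png"); crop(s,160,170,70,75,8,"p15s.png")
ps,a2,b2,_=blob(s,(175,180,40,30),lambda q:(q[...,0]>19)&(q[...,2]>215)); print('pusher top',ps,a2,b2,plane(s,ps,.084))
E
```

```text
bezel [343.95275591 246.39370079] 127 [338 241  13  12] [327.95652174 223.52173913] 161 [320 218  17  12] [0.48855878 0.00486681 0.06      ] [0.48913975 0.0041108  0.06      ] (array([0.48878564, 0.0044359 , 0.05976378]), np.float64(0.0009181204502494134))
31.95 [ 0.4311 -0.3089  0.1901] [-0.69 -0.11  1.5   0.01  1.74 -1.07] [ 0.63 -0.62 -0.49] 1.001
[[0.3694, 0.0115, 0.9292], [-0.9293, 0.0065, 0.3694], [-0.0018, -0.9999, 0.0131]]
pusher top [190.41666667 193.19444444] 72 [185 189  12   9] [ 0.57010801 -0.26940447  0.084     ]
```

View pics/scene15.png

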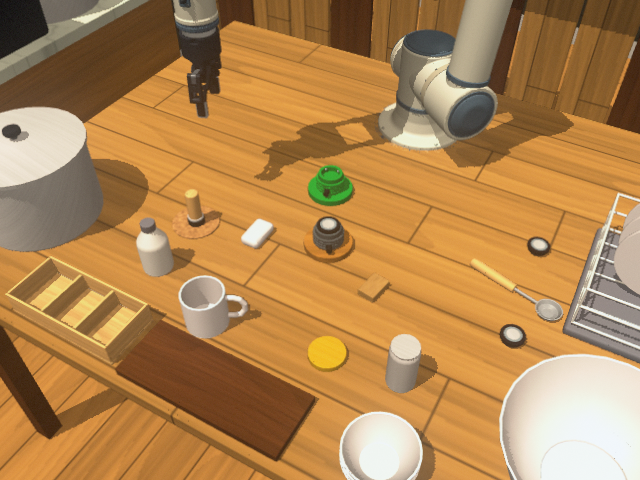

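View pics/p15s.png

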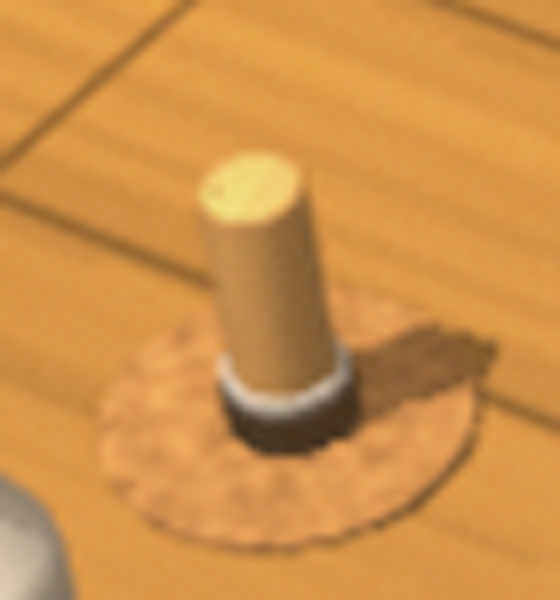

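```bash
python3 -c "
from cell import ctrl
print(ctrl.job_done())"
```

```text
the job is handed in; nothing more can be done
None
```

The bezel is snapped home in the lamp, the pusher is back upright on its cork mat, and I handed the job in at about 32 s. No verdict came back.

**What I did:** I took the right-most of the three bezels, laid it on the catches and let go. I then pressed it down with the pusher.

| Check | Result |
|---|---|
| Force to pass the catches | peak wrist reading about 4 N |
| First hit on the rim | about 13 N at the wrist |
| Final hold | about 16 N at the wrist for 0.9 s, or 17–19 N on the bezel allowing for the pusher's weight and a sideways part |
| Bezel, last measurement | lens at (0.4888, 0.0044, 0.0598) m, about 7 mm below where it sat on the table plus the mouth height, so its origin is about 12 mm below the rim; within 1 mm of centre |
| Pusher, last picture | upright, with its axis 2–3 mm from the mat centre I measured |
| Bystanders, last picture | all where they started |

**What did not match or could not be checked:**
- **Catch force:** it was lower than the 8–15 N in the task, probably because I only read the force every 0.1 s.
- **Sideways force:** there were 4–8 N sideways during the hold, because the tool had drifted about 0.03 rad from vertical.
- **Camera agreement:** the two views differed by about 1–1.5 mm.

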